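# Put the caper cup under glass

## Robot

A 6-joint arm with a two-finger parallel gripper is mounted at the origin on the work surface. World frame = base frame: x ahead of the robot, y to its left, z up, the work surface at z = 0. Lengths are in m, angles in rad, forces in N, time in s.
With the tool pointing down it reaches from about 0.325 to 0.75 m from the base axis. Payload 7.6 kg.
Tool frame: the origin (TCP) lies at the very end of the fingers, on their centre line; the grasp point (between the pads) lies 19 mm behind it (arm.hold_point_z is the distance from the TCP to the grasp point, in m); z points along the fingers, y is the line along which they close (so a half turn about z gives the same grasp; the last joint's range is limited). The gripper opens to 85 mm and grips with 20 to 120 N. Pads are 22 mm wide; open, the fingers measure 114 mm over their backs; the gripper's body (76 mm by 85 mm) begins 54 mm behind the grasp point. The pads swing forward as they close: fully open they stand 13 mm farther back than shut.
Start: joints at [-1.391, 0.052, 1.401, -0, 1.689, -0.07], TCP at [0.13, -0.509, 0.231] pointing down, gripper open.
Joint ranges: [-2.9, 2.9], [-0.91, 2.17], [0.12, 2.37], [-1.06, 4.2], [0.26, 2.73], [-2.93, 2.93]. Speed limits (rad/s): [2.57, 2.57, 3.01, 3.14, 3.14, 3.14].

## Interface

Orientations are given as a rotation vector (axis times angle).
In Python, from workcell import arm gives the robot as it stands. The module is installed in compiled form; this text tells all that it offers.
- The arm moves only by the tool move_arm, never from a script. Its argument "rows" is one flat list of numbers, 7 for each row, row after row: the turn, a rotation vector about the tool's x, y, z in units of 8 degrees (1.0 is 8 degrees), then the shift along the tool's x, y, z in units of 40 mm (1.0 is 40 mm), then the opening, from 0 (shut) to 1 (fully open). In form: [rx, ry, rz, tx, ty, tz, gripper, rx, ry, rz, tx, ty, tz, gripper, ...]. A call has 1 to 8 rows; each row shifts and turns the commanded pose from where the row before left it, along the tool's axes as they then stand; what a row does not reach is not made up. A row lasts 1/8 s, in which the tool goes at most 62.5 mm and 10.7 degrees, less where a joint would pass 70% of its speed; a pose out of reach is approached as far as the arm can. A call is refused whole if a number of a shift passes 1 or a number of a turn 1, either way. A call with a gripper value outside its range is refused whole. The fingers move at their own pace and stop on an object; "newtons" is the grip in N (left out, the last holds). Time passes only in rows, so rows that do not move let the fingers close. It gives the time, the measured TCP pose, the force, the opening and the grip force at its end, in the units of the state.
- arm.observe(): the state, without advancing time (a new reading comes with each control period).
- arm.capture(name): name is "scene" or "side" or "wrist"; returns a dict with "frame" (400x640x3 uint8, red, green, blue), "fovy" (degrees; the focal length in pixels is half the picture's height over the tangent of half this angle, whatever the lens; pixels are square), "cx", "cy" (the principal point, pixels), "distortion" ([k1, k2, p1, p2, k3] as OpenCV has them; the pictures are not rectified), "world_from_camera" (4x4, takes a point from camera to world coordinates). Camera axes: x right, y down, z forward; pixel columns grow to the right and rows downward; lengths in m; the calibration is good to about 2 mm. A picture is of the moment at which its call begins. There is no depth.
- arm.finish_job(): hands the job in; it is judged then, once.
The state is a dict: "time_s": time; "q": joint angles; "qd": joint speeds; "effort": joint torques, N m; "position": TCP position; "orientation": TCP orientation; "wrist_force": force on the tool from outside, world axes, zero at the start; "torque": the same for the moment, N m; "width": opening from 0.0 (shut) to 1.0 (fully open); "grasp_force": force on a finger pad.
Only numpy, scipy, OpenCV 4.12 (cv2) and the standard library are available. Lean on these libraries where they do the work, as an engineer would, in place of code of your own. Each camera call takes 0.05 s, during which the arm holds its last target. There are 200 camera calls.

## Task

Slide the door of the glazed food case open, set the smaller of the two white cups gently down, upright and wholly on the flat white dish inside, and let go of it. Then slide the door fully shut again. Do not drop the cup, and leave the larger cup, the jug and the tomato saucer as they stand.

Things in the scene. Friction and masses are not known exactly. Their poses are not given: they have to be found in the camera images.
- case: Food case fixed on the table: pale wood frame, clear glass roof, back, ends and left front pane; 220 mm deep (x), 460 wide (y), 292 high. Origin: centre of its underside; x from its front (facing the robot) to its back, y to its left. Inner floor 25 mm above the table, roof frame 280 to 292 mm. Front posts and front roof edge: x = -110 to -90; door tracks reach x = -124.
- doorway (a point): Middle of the doorway's sill, 25 mm above the table, in the case's front plane (case x = -110, y = -106). Doorway: 208 mm wide, 255 high, in the right half of the front; a fixed pane fills the left half. As the roof covers the dish, the hand must lean about 30 to 50 degrees from vertical, wrist towards the robot, to reach it. Axes as the case's.
- door (a joint): Sliding wood-framed glass door outside the case's front (case x = -121 to -113; 228 mm wide, 26 to 283 mm above the table). 0 = fully shut, over the doorway; grows in m as it slides to the case's +y (left) before the fixed pane; 0.21 = fully open. Stops at both ends. Starts shut or up to 30 mm ajar, slides with about 1.5 N friction, stays where left.
- door_handle (a point): Grip point of the door's wooden pull: an upright flat fin in the middle of the door's width, 16 mm thick along the case's y, 44 high, standing 50 mm out from the door's face towards the robot. The point is the centre of thickness and height, 30 mm out from the door's face, 259 mm above the table. It moves with the door; its axes are the case's.
- dish: Flat round white dish, 80 mm across, 8 mm thick, fixed on the case's inner floor behind the doorway. Origin: centre of its underside (25 mm above the table); its flat top is 8 mm higher.
- small_cup: The smaller white cup, loose, about 0.1 kg with its caperberries: straight round wall 44 mm across outside, 50 mm high, foot 36 mm across, wall 5 mm, no handle. Origin: centre of its foot; z up along its axis.
- large_cup: The larger white cup, to be left alone: 68 mm across, 64 mm high, loose. Origin: centre of its foot. It and the small cup swap places from start to start.
- jug: White jug with a wooden spoon in it, to be left alone: 110 mm across without its handle, 150 mm high (the spoon reaches 220). Origin: centre of its foot.
- saucer: White saucer 116 mm across carrying two tomatoes (60 mm high in all), standing in the case's left half behind the fixed pane; to be left alone. Origin: centre of its underside.
Not all that is in view belongs to the job. Leave any turquoise look-alike of the small_cup alone.

How it is judged:
On the way, in this order (a step that is already met when the one before it is completed fails the run):
1. the door has been slid open (by more than 90 mm) (value of joint door above 0.09 m), for 0.2 s.
2. the small cup stands upright and wholly on the dish, released (horizontal distance between small_cup and dish below 0.022 m and z of small_cup in the frame of dish between 0.004 and 0.012 m and angle between small_cup's own z axis and vertical below 0.1 rad and contact force between the fingers and small_cup below 0.05 N), for 0.3 s.
At the end, for the whole second after the job is handed in: The small cup stands at rest and upright (within 0.1 rad) with its whole foot on the dish (centres within 22 mm), released, and the door is shut to within 6 mm (all of step 2 and linear speed of small_cup below 0.02 m/s and value of joint door below 0.006 m); the robot touches nothing.
It fails at once if the small cup is dropped or knocked: it moves faster than 0.4 m/s while no finger touches it (contact force between the fingers and small_cup below 0.05 N and linear speed of small_cup above 0.4 m/s).
It fails at once if the larger cup is shifted by more than 20 mm or tipped (distance of large_cup from where it was at the start of the episode above 0.02 m or angle between large_cup's own z axis and vertical above 0.2 rad).
It fails at once if the jug is shifted by more than 20 mm or tipped (distance of jug from where it was at the start of the episode above 0.02 m or angle between jug's own z axis and vertical above 0.2 rad).
It fails at once if the tomato saucer is shifted by more than 20 mm or tipped (distance of saucer from where it was at the start of the episode above 0.02 m or angle between saucer's own z axis and vertical above 0.2 rad).
It also fails if it takes over 72 s, if anything falls off the work surface, if the arm or the gripper's body presses on something with over 40 N, if the wrist force passes 120 N, or if a joint passes its speed limit or range.

## Working session

There is one attempt and no reset: what is moved stays moved. The work goes in short steps, Python scripts to look and compute and a tool call to move; the robot and the scene stay as the last step left them, time stands still between calls to the robot, and variables do not carry over. Pictures are saved under pics/ and viewed, at most 12 in all, crops included, and the job is handed in when it is done.

Besides the shell and the picture viewer there is one more tool, called after "Emit:" by a JSON object that holds its "fn" and its "kwargs", one argument or row to a line. move_arm: Moves the arm, as the interface text tells. Its arguments: {"type":"object","properties":{"rows":{"type":"array","items":{"type":"number"}},"newtons":{"type":"number"}},"required":["rows"]}

```bash
mkdir -p pics; cat > h.py <<'E'
import numpy as np,cv2
from scipy.spatial.transform import Rotation as R
from workcell import arm
def cap(n,save=None):
    c=arm.capture(n)
    if save: cv2.imwrite(f'pics/{save}.png',c['frame'][:,:,::-1])
    f=200/np.tan(np.radians(c['fovy'])/2)
    c['K']=np.array([[f,0,c['cx']],[0,f,c['cy']],[0,0,1.]]); c['D']=np.array(c['distortion'],float); c['T']=np.array(c['world_from_camera'])
    return c
def ray(c,uv):
    p=cv2.undistortPoints(np.array([[uv]],float),c['K'],c['D'])[0,0]
    d=c['T'][:3,:3]@[p[0],p[1],1]; return c['T'][:3,3],d/np.linalg.norm(d)
def plane(c,uv,z):
    o,d=ray(c,uv); return o+d*(z-o[2])/d[2]
def tri(*cu):
    A=np.zeros((3,3));b=np.zeros(3);L=[]
    for c,uv in cu:
        o,d=ray(c,uv);P=np.eye(3)-np.outer(d,d);A+=P;b+=P@o;L.append((P,o))
    x=np.linalg.solve(A,b); return x,[np.linalg.norm(P@(x-o)) for P,o in L]
def proj(c,X):
    W=np.linalg.inv(c['T']); X=np.atleast_2d(X)
    return cv2.projectPoints((X@W[:3,:3].T+W[:3,3])[:,None],np.zeros(3),np.zeros(3),c['K'],c['D'])[0][:,0]
E
python3 - <<'E'
from h import *
for n in('scene','side','wrist'):
    c=cap(n,n+'0'); print(n,c['fovy'],c['cx'],c['cy'],c['D'],c['T'].round(3).tolist())
s=arm.observe();print(s['position'],s['orientation'],s['wrist_force'])
E
```

```text
scene 42.24743021744532 325.3559389836428 195.51957866096112 [0.01789591 0.         0.         0.         0.        ] [[0.997, 0.078, -0.029, 0.592], [0.083, -0.95, 0.303, -0.396], [-0.004, -0.304, -0.953, 1.424], [0.0, 0.0, 0.0, 1.0]]
side 52.838712570719125 317.04080967687844 204.98927578863578 [-0.05941257  0.          0.          0.          0.        ] [[-0.342, 0.897, -0.281, 0.873], [0.94, 0.329, -0.094, 0.124], [0.008, -0.296, -0.955, 1.161], [0.0, 0.0, 0.0, 1.0]]
wrist 64.6480134087376 316.57189250718625 201.8971614810459 [-0.02439593  0.          0.          0.          0.        ] [[0.247, -0.915, -0.318, 0.212], [-0.969, -0.233, -0.08, -0.487], [-0.001, 0.328, -0.945, 0.373], [0.0, 0.0, 0.0, 1.0]]
[ 0.12976271 -0.50849622  0.23069508] [-3.11600707e+00 -3.91292097e-01  1.57599709e-04] [-0.02129017  0.0746027  -0.59729044]
```

View pics/scene0.png

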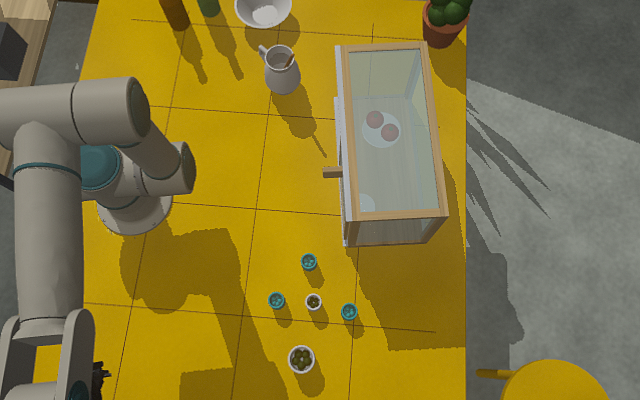

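View pics/side0.png

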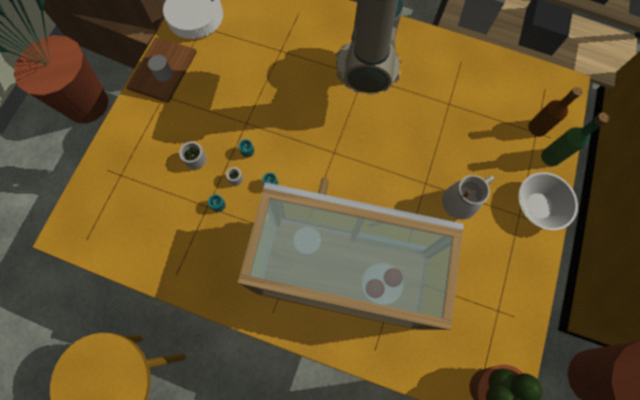

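Scene view: candidates for the cup are small white (313,301), large white (301,358), turquoise (309,261), (276,300), (349,311), and the jug (282,68). I choose (313,301), seen in the side view at (233,176). The case roof spans about (337,45)-(445,217), the handle is at (332,172), and in the side view the dish is at (307,240). Next is a close crop to check the choice and the case corners.

```bash
python3 - <<'E'
import cv2,numpy as np
a=cv2.imread('pics/scene0.png');b=cv2.imread('pics/side0.png')
A=cv2.resize(a[155:335,255:455],None,fx=3,fy=3,interpolation=cv2.INTER_CUBIC)[:, :]  #600x540
A2=cv2.resize(a[35:255,320:455],None,fx=2.6,fy=2.6,interpolation=cv2.INTER_CUBIC)
cv2.imwrite('pics/cropA.png',np.hstack([cv2.resize(A2,(351,572)),cv2.resize(a[240:330,260:360],(440,396),interpolation=cv2.INTER_CUBIC) if 0 else np.vstack([cv2.resize(a[240:330,260:360],(440,396),interpolation=cv2.INTER_CUBIC),np.zeros((176,440,3),np.uint8)])]))
cv2.imwrite('pics/cropB.png',cv2.resize(b[140:340,205:471],None,fx=3,fy=3,interpolation=cv2.INTER_CUBIC))
E
```

```text
(no output)
```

View pics/cropA.png

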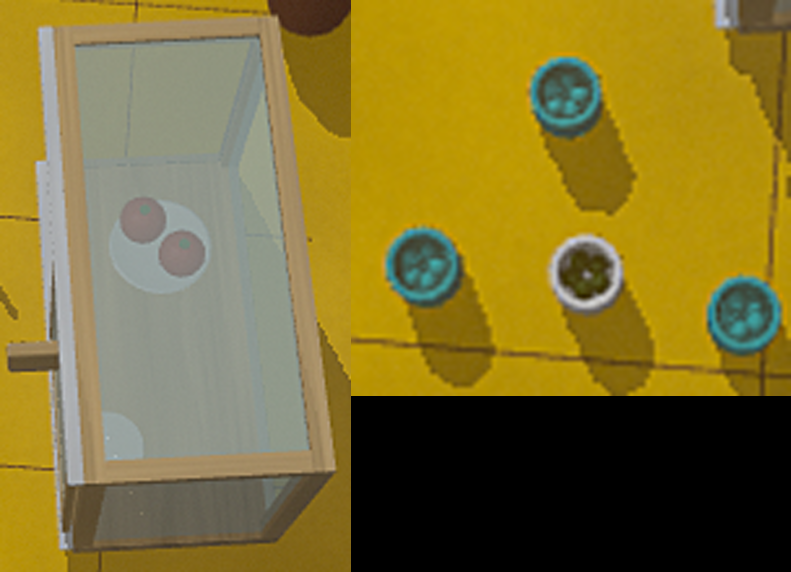

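View pics/cropB.png

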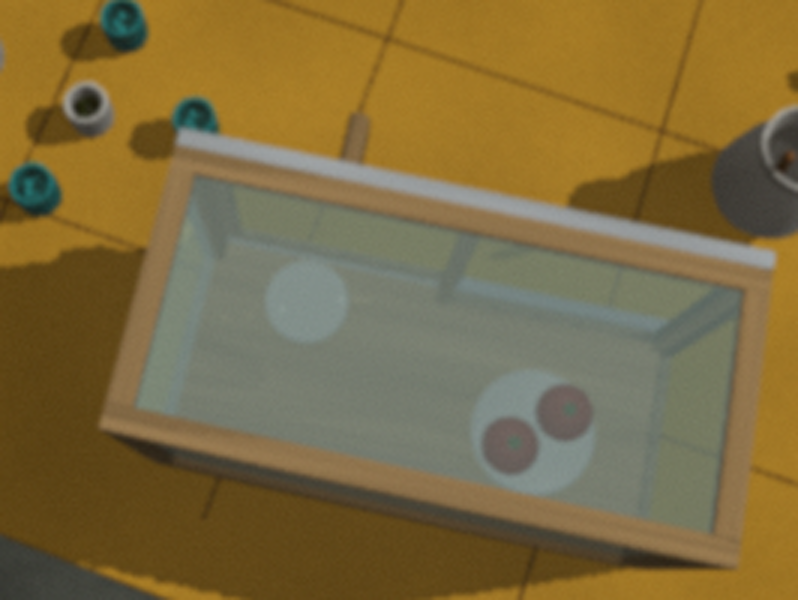

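Crop A confirms the single white small cup (about 313,302) among three turquoise look-alikes. The dish is cut by the roof frame in the scene view at about (362,203). Crop B shows the whole dish at about (307,240) and the handle at (324,186).

```bash
cat >> h.py <<'E'
def undist(T): pass
E
python3 - <<'E'
from h import *
S=cap('scene');D=cap('side')
def white(c,box,mx=70,lo=110):
    x0,y0,x1,y1=box; im=cv2.cvtColor(c['frame'][y0:y1,x0:x1],cv2.COLOR_RGB2HSV)
    m=((im[...,1]<mx)&(im[...,2]>lo)).astype(np.uint8)
    ct=max(cv2.findContours(m,cv2.RETR_EXTERNAL,cv2.CHAIN_APPROX_NONE)[0],key=cv2.contourArea)
    (u,v),ax,a=cv2.fitEllipse(cv2.convexHull(ct)); return (u+x0,v+y0),ax,cv2.boundingRect(ct)
for n,c,b in(('S',S,(295,285,330,318)),('D',D,(220,160,248,192))):
    print('cup',n,white(c,b))
print('largeS',white(S,(285,340,320,378)),'dishD',white(D,(288,222,326,258),80,140))
for n,c,b in(('S',S,(295,285,330,318)),):
    uv=white(c,b)[0]; print('cup@.05',plane(c,uv,.05))
a=lambda x,y:(320+x/2.6,35+y/2.6); bb=lambda x,y:(205+x/3,140+y/3)
C={'FL':(a(55,27),bb(772,270)),'FR':(a(82,486),bb(178,150)),'BL':(a(277,16),bb(738,567)),'BR':(a(335,469),bb(102,428))}
P={}
for k,(p,q) in C.items():
    x,e=tri((S,p),(D,q)); P[k]=(plane(S,p,.292)[:2]+plane(D,q,.292)[:2])/2
    print(k,x.round(4),np.round(e,4),plane(S,p,.292)[:2].round(4),plane(D,q,.292)[:2].round(4))
m={'FL':(-.11,.23),'FR':(-.11,-.23),'BL':(.11,.23),'BR':(.11,-.23)}
A=np.array([m[k] for k in P]);B=np.array([P[k] for k in P]);c0=B.mean(0)
H=A.T@(B-c0);yaw=np.arctan2(H[0,1]-H[1,0],H[0,0]+H[1,1]);Rz=np.array([[np.cos(yaw),-np.sin(yaw)],[np.sin(yaw),np.cos(yaw)]])
print('case',c0,'yaw deg',np.degrees(yaw),'res',(B-c0-A@Rz.T).round(4).tolist())
x,e=tri((S,a(8,350)),(D,bb(362,114)));print('handle tip top',x,e,'case frame',Rz.T@(x[:2]-c0))
u=white(D,(288,222,326,258),80,140)[0]; d=plane(D,u,.033);print('dish',d,'case',Rz.T@(d[:2]-c0))
d=plane(D,bb(306,302),.033);print('dish eye',d,'case',Rz.T@(d[:2]-c0))
E
```

```text
cup S ((312.90635681152344, 301.4656620025635), (16.087060928344727, 16.956266403198242), (10, 8, 17, 17))
cup D ((234.02213191986084, 175.33532905578613), (13.623716354370117, 17.356857299804688), (6, 8, 16, 15))
largeS ((301.0976028442383, 358.90217208862305), (26.774124145507812, 28.34467124938965), (3, 5, 27, 29)) dishD ((306.87387466430664, 239.75955963134766), (24.833763122558594, 26.05955696105957), (6, 5, 27, 26))
cup@.05 [ 0.54161877 -0.25165549  0.05      ]
FL [0.5633 0.3619 0.2966] [0.0015 0.0015] [0.5642 0.3637] [0.5604 0.3642]
FR [ 0.6217 -0.0904  0.2798] [0.0001 0.0001] [ 0.6215 -0.0937] [ 0.6251 -0.0873]
BL [0.7774 0.3932 0.2929] [0.0013 0.0013] [0.7785 0.3929] [0.7762 0.3943]
BR [ 0.8391 -0.0598  0.2913] [0.001 0.001] [ 0.8399 -0.0604] [ 0.8383 -0.0591]
case [0.70049609 0.15181392] yaw deg 7.75196627183747 res [[0.0018, -0.0009], [0.0008, 0.0004], [-0.0011, -0.0009], [-0.0014, 0.0015]]
handle tip top [0.5452616  0.03247748 0.27857677] [np.float64(0.0013100021832874067), np.float64(0.0013100021832873985)] case frame [-0.16991253 -0.09730706]
dish [0.64890568 0.02094287 0.033     ] case [-0.06877148 -0.12271629]
dish eye [0.65126098 0.02220317 0.033     ] case [-0.06626771 -0.12178519]
```

```bash
python3 - <<'E'
from h import *
S=cap('scene');D=cap('side')
bb=lambda x,y:(205+x/3,140+y/3)
x,e=tri((S,(312.9,301.5)),(D,bb(88,103)));print('cup rim tri',x,e,plane(D,bb(88,103),.05))
cup=plane(S,(312.9,301.5),.05)[:2]
for n,c in(('S',S),('D',D)):
    im=cv2.cvtColor(c['frame'],cv2.COLOR_RGB2HSV); m=((abs(im[...,0].astype(int)-92)<9)&(im[...,1]>110)&(im[...,2]>60)).astype(np.uint8)
    for ct in cv2.findContours(m,0,1)[0]:
        if 60<cv2.contourArea(ct)<600:
            (u,v),r=cv2.minEnclosingCircle(ct); p=plane(c,(u,v),.045)[:2]; d=p-cup
            print(n,round(u),round(v),p.round(3),'dist',np.linalg.norm(d).round(3),'az',np.degrees(np.arctan2(d[1],d[0])).round())
c0=np.array([.7005,.1518]);y=np.radians(7.75);Rz=np.array([[np.cos(y),-np.sin(y)],[np.sin(y),np.cos(y)]])
for p in[(144,442)]:
    d=plane(S,(320+p[0]/2.6,35+p[1]/2.6),.033);print('dish R edge S',d,Rz.T@(d[:2]-c0))
for q in[(264,302),(348,302),(306,260),(306,344)]:
    d=plane(D,bb(*q),.033);print(Rz.T@(d[:2]-c0))
# dish height: dish far edge pixel in scene vs side
print('large',plane(S,(301.1,358.9),.06))
# handle target
s=arm.observe();T=R.from_rotvec(s['orientation']).as_matrix();print(T.round(3))
h=np.r_[Rz@[-.151,-.0973]+c0,.240];print('handle tcp',h,'toolframe shift mm',1e3*T.T@(h-s['position']))
E
```

```text
cup rim tri [ 0.54047019 -0.25062493  0.04477985] [np.float64(0.0011038842191432665), np.float64(0.001103884219143127)] [ 0.54105739 -0.24834538  0.05      ]
S 349 311 [ 0.636 -0.268] dist 0.096 az -10.0
S 275 300 [ 0.443 -0.255] dist 0.099 az -178.0
S 308 261 [ 0.518 -0.145] dist 0.109 az 102.0
D 216 203 [ 0.64  -0.265] dist 0.099 az -7.0
D 246 147 [ 0.446 -0.252] dist 0.096 az 180.0
dish R edge S [0.6915282  0.02971411 0.033     ] [-0.02535324 -0.11976089]
[-0.0577042  -0.16083751]
[-0.07481455 -0.08269498]
[-0.10647497 -0.13079568]
[-0.02684838 -0.1129326 ]
large [ 0.52525689 -0.39631022  0.06      ]
[[ 0.969  0.247 -0.   ]
 [ 0.247 -0.969  0.   ]
 [ 0.    -0.    -1.   ]]
handle tcp [0.56400025 0.03502626 0.24      ] toolframe shift mm [ 555.11367519 -419.49545632   -8.74856417]
```

Emit:
{"fn": "move_arm", "kwargs": {
  "rows": [0,0,0,0.9,-0.68,-0.35,1,0,0,0,0.9,-0.68,-0.35,1,0,0,0,0.9,-0.68,-0.35,1,0,0,0,0.9,-0.68,-0.35,1,0,0,0,0.9,-0.68,-0.35,1,0,0,0,0.9,-0.68,-0.35,1,0,0,0,0.9,-0.68,-0.35,1,0,0,0,0.9,-0.68,-0.35,1]
}}

```text
time_s: 1.35
position: [0.3558, -0.2254, 0.3439]
orientation: [3.117, 0.391, 0.001]
wrist_force: [0.7, 0.9, -0.5]
width: 0.999
grasp_force: 0.0
```

Emit:
{"fn": "move_arm", "kwargs": {
  "rows": [0,0,0,0.9,-0.68,0,1,0,0,0,0.9,-0.68,0,1,0,0,0,0.9,-0.68,0,1,0,0,0,0.9,-0.68,0,1,0,0,0,0.9,-0.68,0,1,0,0,0,0.9,-0.68,0,1,0,0,0.82,0,0,0,1,0,0,0,0,0,0,1]
}}

```text
time_s: 2.35
position: [0.5241, -0.0148, 0.343]
orientation: [3.134, 0.215, -0.001]
wrist_force: [0.5, 0.1, -0.7]
width: 1.0
grasp_force: 0.0
```

```bash
sed -i '/^def undist/d' h.py; cat >> h.py <<'E'
c0=np.array([.7005,.1518]);yw=np.radians(7.75);Rz=np.array([[np.cos(yw),-np.sin(yw)],[np.sin(yw),np.cos(yw)]])
def to(goal,Rg=None):
    "shift (40mm units) and turn (8deg units) from measured pose to goal, in present tool axes"
    s=arm.observe();T=R.from_rotvec(s['orientation'])
    print('t',round(s['time_s'],2),'pos',np.round(s['position'],4),'w',round(s['width'],3),'F',np.round(s['wrist_force'],1),'shift',(T.inv().apply(np.array(goal)-s['position'])/.04).round(2),end=' ')
    if Rg is not None: print('turn',(np.degrees((T.inv()*Rg).as_rotvec())/8).round(2),end='')
    print()
def tool(yaw,lean):
    "tool z leaning 'lean' deg from down towards heading yaw; x in lean plane"
    return R.from_euler('z',yaw,degrees=True)*R.from_matrix(np.diag([1.,-1,-1]))*R.from_euler('y',lean,degrees=True)
E
python3 - <<'E'
from h import *
print(tool(0,40).as_matrix()[:,2])
to([.5640,.0350,.240],tool(7.75,0))
W=cap('wrist','w1')
to([.5640,.0350,.240],tool(7.75,0))
E
```

```text
[ 0.64278761  0.         -0.76604444]
t 2.35 pos [ 0.5241 -0.0148  0.343 ] w 1.0 F [ 0.5  0.1 -0.7] shift [ 1.16 -1.1   2.58] turn [0.   0.   0.01]
t 2.4 pos [ 0.524  -0.0152  0.3432] w 0.998 F [-0.2 -0.7 -0.8] shift [ 1.16 -1.11  2.58] turn [0.   0.   0.02]
```

View pics/w1.png

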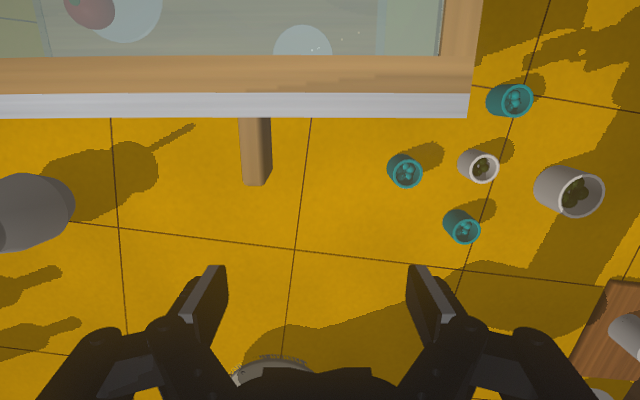

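The wrist view shows the handle with its near top end at about (254,185), the small cup rim at (484,168), and the dish at (303,40). I'll cross-check all three against my estimates.

```bash
python3 - <<'E'
from h import *
W=cap('wrist');S=cap('scene');D=cap('side')
h=plane(W,(254,185),.281);print('handle tip',h,Rz.T@(h[:2]-c0))
print('cup@.05',plane(W,(484,168),.05),tri((W,(484,168)),(S,(312.9,301.5)),(D,(234.3,174.3))))
print('dish proj',proj(W,np.r_[.6510,.0217,.033]),'front-right roof corner proj',proj(W,np.r_[Rz@[-.11,-.23]+c0,.292]))
E
```

```text
handle tip [0.54411089 0.03075895 0.281     ] [-0.17128313 -0.09884624]
cup@.05 [ 0.54114321 -0.25189649  0.05      ] (array([ 0.54112846, -0.25080687,  0.04938644]), [np.float64(0.0012505571337761631), np.float64(0.0009810902250436408), np.float64(0.0020693355655011774)])
dish proj [[302.25870366  55.85418754]] front-right roof corner proj [[469.74445747  89.37704452]]
```

Emit:
{"fn": "move_arm", "kwargs": {
  "rows": [0,0,0,0.58,-0.55,0,1,0,0,0,0.58,-0.55,0,1,0,0,0,0,0,0,1]
}}

```text
time_s: 2.92
position: [0.5645, 0.0355, 0.3426]
orientation: [-3.134, -0.216, 0.002]
wrist_force: [0.3, -0.0, 0.2]
width: 0.998
grasp_force: 0.0
```

Emit:
{"fn": "move_arm", "kwargs": {
  "rows": [0,0,0,0,0,0.86,1,0,0,0,0,0,0.86,1,0,0,0,0,0,0.86,1,0,0,0,0,0,0,0,0,0,0,0,0,0,0,0,0,0,0,0,0,0,0,0,0,0,0,0,0,0,0,0,0,0,0,0],
  "newtons": 25
}}

```text
time_s: 3.92
position: [0.5645, 0.0346, 0.2416]
orientation: [3.134, 0.212, 0.004]
wrist_force: [0.2, -0.3, 5.1]
width: 0.183
grasp_force: 28.2
```

Emit:
{"fn": "move_arm", "kwargs": {
  "rows": [0,0,0,0,-0.3,0,0,0,0,0,0,-0.6,0,0,0,0,0,0,-0.7,0,0,0,0,0,0,-0.8,0,0,0,0,0,0,-0.8,0,0,0,0,0,0,-0.8,0,0,0,0,0,0,-0.7,0,0,0,0,0,0,0,0,0]
}}

```text
time_s: 4.92
position: [0.5391, 0.2232, 0.2416]
orientation: [-3.133, -0.216, -0.006]
wrist_force: [2.1, 1.4, 4.8]
width: 0.19
grasp_force: 28.3
```

Emit:
{"fn": "move_arm", "kwargs": {
  "rows": [0,0,0,0,0,0,1,0,0,0,0,0,0,1,0,0,0,0,0,0,1,0,0,0,0,0,0,1,0,0,0,0,0,-0.8,1,0,0,0,0,0,-0.9,1,0,0,0,0,0,-0.9,1]
}}

```text
time_s: 5.8
position: [0.5386, 0.2208, 0.3452]
orientation: [3.134, 0.212, -0.0]
wrist_force: [-0.6, 0.7, 0.4]
width: 0.999
grasp_force: 0.0
```

```bash
python3 - <<'E'
from h import *
for yaw in(-60,-40,-25,-10):
    Rg=tool(yaw,40);g=np.array([.5411,-.2517,.034]);print(yaw,end=' ');to(g+Rg.apply([0,0,.019-.1]),Rg)
E
```

```text
-60 t 5.8 pos [0.5386 0.2208 0.3452] w 0.999 F [-0.6  0.7  0.4] shift [-2.02 10.51  6.23] turn [-2.95  4.4   8.1 ]
-40 t 5.8 pos [0.5386 0.2208 0.3452] w 0.999 F [-0.6  0.7  0.4] shift [-2.4  10.75  6.23] turn [-2.08  4.7   5.72]
-25 t 5.8 pos [0.5386 0.2208 0.3452] w 0.999 F [-0.6  0.7  0.4] shift [-2.62 11.01  6.23] turn [-1.43  4.86  3.92]
-10 t 5.8 pos [0.5386 0.2208 0.3452] w 0.999 F [-0.6  0.7  0.4] shift [-2.77 11.32  6.23] turn [-0.77  4.96  2.13]
```

Emit:
{"fn": "move_arm", "kwargs": {
  "rows": [0,0,0,-0.3,0.92,0.07,1,0,0,0,-0.3,0.92,0.07,1,0,0,0,-0.3,0.92,0.07,1,0,0,0,-0.3,0.92,0.07,1,0,0,0,-0.3,0.92,0.07,1,0,0,0,-0.3,0.92,0.07,1,0,0,0,-0.3,0.92,0.07,1,0,0,0,-0.3,0.92,0.07,1]
}}

```text
time_s: 6.8
position: [0.4829, -0.0849, 0.3217]
orientation: [3.134, 0.212, 0.0]
wrist_force: [1.2, -0.2, -0.3]
width: 0.997
grasp_force: 0.0
```

Emit:
{"fn": "move_arm", "kwargs": {
  "rows": [0,0,0,-0.3,0.92,0.07,1,0,0,0,-0.3,0.92,0.07,1,0,0,0,-0.3,0.92,0.07,1,0,0,1,0,0,0,1,0,0,1,0,0,0,1,0,0,1,0,0,0,1,0,0,1,0,0,0,1]
}}

```text
time_s: 7.68
position: [0.4624, -0.198, 0.3133]
orientation: [3.07, -0.667, 0.0]
wrist_force: [-0.3, -0.3, 0.1]
width: 0.996
grasp_force: 0.0
```

Emit:
{"fn": "move_arm", "kwargs": {
  "rows": [0,0.875,0,0,0,0,1,0,0.875,0,0,0,0,1,0,0.875,0,0,0,0,1,0,0.875,0,0,0,0,1,0,0.875,0,0,0,0,1,0,0,0,0,0,0,1]
}}

```text
time_s: 8.43
position: [0.4614, -0.1975, 0.3125]
orientation: [2.818, -0.606, 0.887]
wrist_force: [-0.4, -0.3, 0.1]
width: 1.001
grasp_force: 0.0
```

```bash
python3 - <<'E'
from h import *
Rg=tool(-25,35);g=np.array([.5411,-.2517,.036]);to(g+Rg.apply([0,0,.019-.1]),Rg)
s=cap('scene');print('q',np.round(arm.observe()['q'],2))
E
```

```text
t 8.43 pos [ 0.4614 -0.1975  0.3125] w 1.001 F [-0.4 -0.3  0.1] shift [-2.02  0.4   5.  ] turn [-0.05  0.01  0.08]
q [-0.5  -0.49  1.8   0.05  1.23  1.49]
```

Emit:
{"fn": "move_arm", "kwargs": {
  "rows": [0,0,0.08,-0.4,0.08,1,1,0,0,0,-0.4,0.08,1,1,0,0,0,-0.4,0.08,1,1,0,0,0,-0.4,0.08,1,1,0,0,0,-0.4,0.08,1,1,0,0,0,0,0,0,1,0,0,0,0,0,0,1]
}}

```text
time_s: 9.35
position: [0.502, -0.2325, 0.1057]
orientation: [2.815, -0.621, 0.892]
wrist_force: [0.1, 0.1, 0.7]
width: 1.002
grasp_force: 0.0
```

```bash
python3 - <<'E'
from h import *
Rg=tool(-25,35);g=np.array([.5411,-.2517,.036]);to(g+Rg.apply([0,0,.019+.003]),Rg)
W=cap('wrist','w2')
im=cv2.cvtColor(W['frame'],cv2.COLOR_RGB2HSV)
print(proj(W,[[.5411,-.2517,.05]]))
E
```

```text
t 9.35 pos [ 0.502  -0.2325  0.1057] w 1.002 F [0.1 0.1 0.7] shift [-0.11  0.04  2.6 ] turn [-0.05 -0.01 -0.  ]
[[319.49003806 211.25201862]]
```

View pics/w2.png

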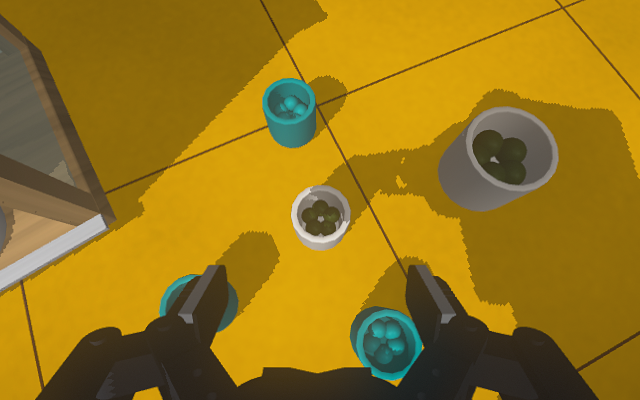

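The wrist view shows the small cup rim at about (321,214), against a prediction of (319,211). It is centred between the fingers, and the look-alikes are clear at the rear. Advancing.

Emit:
{"fn": "move_arm", "kwargs": {
  "rows": [-0.05,0,0,-0.1,0.04,0.6,1,0,0,0,0,0,0.7,1,0,0,0,0,0,0.7,1,0,0,0,0,0,0.6,1,0,0,0,0,0,0,1,0,0,0,0,0,0,1]
}}

```text
time_s: 10.15
position: [0.5522, -0.2574, 0.0182]
orientation: [2.809, -0.623, 0.89]
wrist_force: [0.3, 0.3, 0.1]
width: 1.002
grasp_force: 0.0
```

Emit:
{"fn": "move_arm", "kwargs": {
  "rows": [0,0,0,0,0,0,0.3,0,0,0,0,0,0,0.3,0,0,0,0,0,0,0.3,0,0,0,0,0,0,0.3,0,0,0,0,0,0,0.3,0,0,0,0,0,0,0.3],
  "newtons": 25
}}

```text
time_s: 10.9
position: [0.5519, -0.2573, 0.0169]
orientation: [2.809, -0.623, 0.888]
wrist_force: [-3.5, 0.8, 6.0]
width: 0.51
grasp_force: 25.0
```

Emit:
{"fn": "move_arm", "kwargs": {
  "rows": [0,0,0,0.12,0,-0.17,0.3,0,0,0,0.35,0,-0.5,0.3,0,0,0,0.4,0,-0.57,0.3,0,0,0,0.4,0,-0.57,0.3,0,0,0,0.4,0,-0.57,0.3,0,0,0,0.3,0,-0.45,0.3,0,0,0,0,0,0,0.3]
}}

```text
time_s: 11.78
position: [0.5517, -0.2574, 0.1561]
orientation: [2.808, -0.623, 0.891]
wrist_force: [0.2, -1.2, -0.7]
width: 0.515
grasp_force: 25.8
```

```bash
cat >> h.py <<'E'
OFF=tool(-25,35).inv().apply(np.array([.5411-.5519,-.2517+.2573,-.0169]))  # foot centre in tool
def goal(case_xy,z,lean=35):
    Rg=tool(7.75,lean); return np.r_[Rz@np.array(case_xy)+c0,z]-Rg.apply(OFF),Rg
E
python3 - <<'E'
from h import *
print('OFF',OFF); to(*goal((-.23,-.122),.12))
s=arm.observe();print(s['grasp_force'],s['wrist_force'])
T=R.from_rotvec(s['orientation']);f=s['position']+T.apply(OFF);up=tool(-25,35).inv().apply([0,0,1]);print('cup foot',f)
S=cap('scene');D=cap('side','sd3');W=cap('wrist')
print('pred rim S,D,W',proj(S,f+[0,0,.05]),proj(D,f+[0,0,.05]),proj(W,f+[0,0,.05]))
Y=lambda c,n:cv2.cvtColor(c['frame'],cv2.COLOR_RGB2BGR)
def crop(c,k,sz=45):
    u,v=np.round(proj(c,f+[0,0,.05])[0]).astype(int);print((u-k),(v-k));return cv2.resize(Y(c,0)[max(v-k,0):v+k,max(u-k,0):u+k],(260,260),interpolation=cv2.INTER_CUBIC)
cv2.imwrite('pics/lift.png',np.hstack([crop(S,35),crop(D,35),crop(W,65)]))
E
```

```text
OFF [-0.01965006 -0.00051105  0.00687197]
t 11.78 pos [ 0.5517 -0.2574  0.1561] w 0.515 F [ 0.2 -1.2 -0.7] shift [-3.45 -5.32 -1.84] turn [ 2.35 -0.02 -3.35]
25.80457789823413 [ 0.23510029 -1.17768072 -0.69741026]
cup foot [ 0.54098939 -0.25177155  0.13918652]
pred rim S,D,W [[311.03472828 295.04655878]] [[223.29810898 154.44688651]] [[317.48645492 287.66194895]]
276 260
188 119
252 223
```

View pics/lift.png

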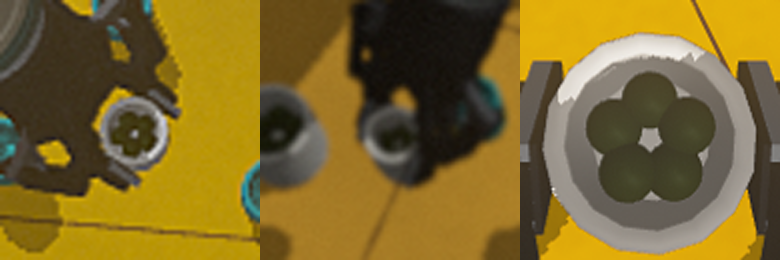

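The crops show the cup held squarely and upright, with the rim within about 1–2 px of prediction in all three views. Next I'll turn and carry it.

Emit:
{"fn": "move_arm", "kwargs": {
  "rows": [0.47,0,-0.67,0,0,0,0.3,0.47,0,-0.67,0,0,0,0.3,0.47,0,-0.67,0,0,0,0.3,0.47,0,-0.67,0,0,0,0.3,0.47,0,-0.67,0,0,0,0.3,0,0,0,0,0,0,0.3]
}}

```text
time_s: 12.68
position: [0.5506, -0.2576, 0.1521]
orientation: [-2.951, -0.194, -0.927]
wrist_force: [0.6, 0.2, -0.9]
width: 0.51
grasp_force: 25.9
```

```bash
python3 - <<'E'
from h import *
to(*goal((-.23,-.122),.12))
E
```

```text
t 12.68 pos [ 0.5506 -0.2576  0.1521] w 0.51 F [ 0.6  0.2 -0.9] shift [-0.53 -6.57  0.12] turn [-0.01  0.01 -0.03]
```

Emit:
{"fn": "move_arm", "kwargs": {
  "rows": [0,0,0,-0.2,-0.4,0,0.3,0,0,0,-0.2,-0.8,0,0.3,0,0,0,-0.13,-0.95,0.06,0.3,0,0,0,0,-0.95,0.06,0.3,0,0,0,0,-0.95,0,0.3,0,0,0,0,-0.95,0,0.3,0,0,0,0,-0.9,0,0.3,0,0,0,0,-0.67,0,0.3]
}}

```text
time_s: 13.68
position: [0.5005, 0.0031, 0.1373]
orientation: [-2.95, -0.197, -0.931]
wrist_force: [-0.0, -0.4, -1.8]
width: 0.513
grasp_force: 26.0
```

Emit:
{"fn": "move_arm", "kwargs": {
  "rows": [0,0,0,0,0,0,0.3,0,0,0,0,0,0,0.3]
}}

```text
time_s: 13.92
position: [0.5012, 0.0013, 0.1378]
orientation: [-2.951, -0.198, -0.931]
wrist_force: [0.7, -0.1, -1.1]
width: 0.515
grasp_force: 26.0
```

```bash
python3 - <<'E'
from h import *
to(*goal((-.23,-.122),.05));to(*goal((-.0665,-.122),.05)); to(*goal((-.0665,-.122),.033))
s=cap('side','s4');cv2.imwrite('pics/s4.png',cv2.resize(s['frame'][80:320,180:500,::-1],(800,600)))
print('q',np.round(arm.observe()['q'],2))
E
```

```text
t 13.93 pos [0.5012 0.0013 0.1378] w 0.515 F [ 0.7 -0.1 -1.1] shift [-1.02  0.01  1.45] turn [-0.   -0.   -0.01]
t 13.93 pos [0.5012 0.0013 0.1378] w 0.515 F [ 0.7 -0.1 -1.1] shift [2.33 0.   3.8 ] turn [-0.   -0.   -0.01]
t 13.93 pos [0.5012 0.0013 0.1378] w 0.515 F [ 0.7 -0.1 -1.1] shift [2.09 0.   4.14] turn [-0.   -0.   -0.01]
q [-0.17 -0.41  2.09  0.22  0.88  1.18]
```

View pics/s4.png

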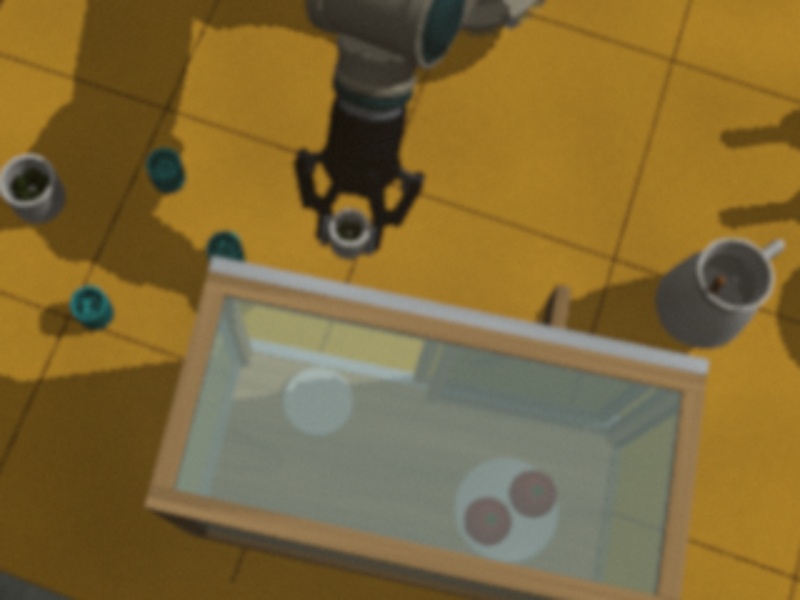

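The side view shows the door open with the handle at the left, the cup upright in front of the doorway, and nothing touched. Going in low.

Emit:
{"fn": "move_arm", "kwargs": {
  "rows": [0,0,0,-0.34,0,0.48,0.3,0,0,0,-0.34,0,0.48,0.3,0,0,0,-0.34,0,0.48,0.3,0,0,0,0.47,0,0.33,0.3,0,0,0,0.48,0,0.34,0.3,0,0,0,0.48,0,0.34,0.3,0,0,0,0,0,0,0.3]
}}

```text
time_s: 14.85
position: [0.5712, 0.0099, 0.067]
orientation: [-2.951, -0.197, -0.931]
wrist_force: [-0.6, -0.1, -0.5]
width: 0.509
grasp_force: 26.2
```

```bash
python3 - <<'E'
from h import *
to(*goal((-.0665,-.122),.05))
E
```

```text
t 14.85 pos [0.5712 0.0099 0.067 ] w 0.509 F [-0.6 -0.1 -0.5] shift [ 1.9  -0.02  1.34] turn [ 0.   -0.   -0.01]
```

Emit:
{"fn": "move_arm", "kwargs": {
  "rows": [0,0,0,0.4,0,0.28,0.3,0,0,0,0.4,0,0.28,0.3,0,0,0,0.4,0,0.28,0.3,0,0,0,0.4,0,0.28,0.3,0,0,0,0.3,0,0.22,0.3,0,0,0,0,0,0,0.3,0,0,0,0,0,0,0.3]
}}

```text
time_s: 15.72
position: [0.6616, 0.0229, 0.0665]
orientation: [-2.951, -0.198, -0.929]
wrist_force: [0.0, 1.1, -1.8]
width: 0.514
grasp_force: 26.2
```

```bash
python3 - <<'E'
from h import *
to(*goal((-.0665,-.122),.033))
s=arm.observe();T=R.from_rotvec(s['orientation']);f=s['position']+T.apply(OFF)
D=cap('side');S=cap('scene');print(f,'pred rim',proj(D,f+[0,0,.05]),'dish',proj(D,np.r_[.6510,.0217,.033]))
cv2.imwrite('pics/s5.png',np.hstack([cv2.resize(D['frame'][190:290,255:355,::-1],(400,400),interpolation=cv2.INTER_CUBIC),cv2.resize(S['frame'][150:250,320:420,::-1],(400,400),interpolation=cv2.INTER_CUBIC)]))
E
```

```text
t 15.72 pos [0.6616 0.0229 0.0665] w 0.514 F [ 0.   1.1 -1.8] shift [-0.2   0.    0.36] turn [-0.    0.   -0.01]
[0.64943664 0.02178298 0.04956337] pred rim [[306.70038006 234.78058442]] dish [[306.86675102 240.52323077]]
```

View pics/s5.png

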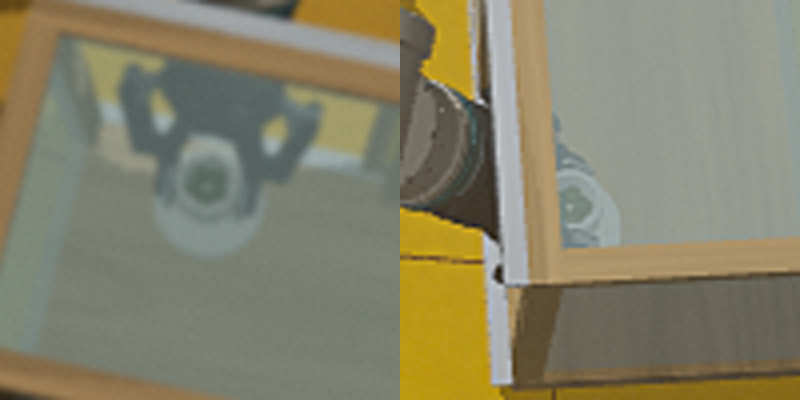

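The crop shows the cup over the dish in both views: the rim is at about (307,235) in the side view, as predicted. Lowering slowly.

Emit:
{"fn": "move_arm", "kwargs": {
  "rows": [0,0,0,-0.04,0,0.08,0.3,0,0,0,-0.04,0,0.08,0.3,0,0,0,-0.04,0,0.08,0.3,0,0,0,-0.03,0,0.06,0.3,0,0,0,0,0,0,0.3,0,0,0,0,0,0,0.3]
}}

```text
time_s: 16.58
position: [0.6645, 0.0237, 0.0538]
orientation: [-2.95, -0.199, -0.931]
wrist_force: [-1.0, -0.1, -1.5]
width: 0.518
grasp_force: 26.1
```

Emit:
{"fn": "move_arm", "kwargs": {
  "rows": [0,0,0,-0.015,0,0.02,0.3,0,0,0,-0.015,0,0.02,0.3,0,0,0,0,0,0,0.3,0,0,0,0,0,0,0.3]
}}

```text
time_s: 17.08
position: [0.6644, 0.0237, 0.0517]
orientation: [-2.95, -0.199, -0.931]
wrist_force: [0.6, -0.2, -1.7]
width: 0.513
grasp_force: 26.1
```

```bash
python3 - <<'E'
from h import *
to(*goal((-.0665,-.122),.033))
E
```

```text
t 17.07 pos [0.6644 0.0237 0.0517] w 0.513 F [ 0.6 -0.2 -1.7] shift [-0.05  0.01  0.02] turn [-0.   -0.   -0.01]
```

Emit:
{"fn": "move_arm", "kwargs": {
  "rows": [0,0,0,-0.014,0,0.02,0.3,0,0,0,0,0,0,0.3,0,0,0,-0.014,0,0.02,0.3,0,0,0,0,0,0,0.3]
}}

```text
time_s: 17.58
position: [0.6646, 0.0237, 0.0501]
orientation: [-2.95, -0.199, -0.932]
wrist_force: [0.5, -1.0, -0.0]
width: 0.515
grasp_force: 26.2
```

Emit:
{"fn": "move_arm", "kwargs": {
  "rows": [0,0,0,-0.014,0,0.02,0.3,0,0,0,0,0,0,0.3]
}}

```text
time_s: 17.82
position: [0.665, 0.0236, 0.05]
orientation: [-2.95, -0.199, -0.934]
wrist_force: [-2.8, -0.8, 5.2]
width: 0.51
grasp_force: 26.4
```

Emit:
{"fn": "move_arm", "kwargs": {
  "rows": [0,0,0,0,0,0,0.56,0,0,0,0,0,0,0.62,0,0,0,0,0,0,0.7,0,0,0,0,0,0,0.85,0,0,0,0,0,0,0.95,0,0,0,0,0,0,0.95,0,0,0,0,0,0,0.95]
}}

```text
time_s: 18.7
position: [0.6644, 0.0237, 0.0488]
orientation: [-2.95, -0.199, -0.931]
wrist_force: [-0.6, -0.2, -0.4]
width: 0.948
grasp_force: 0.0
```

```bash
python3 - <<'E'
from h import *
to(*goal((-.0665,-.122),.033))
f=np.r_[.6510,.0217,.033]
D=cap('side');S=cap('scene');W=cap('wrist');print('pred rim',proj(D,f+[0,0,.05]),proj(S,f+[0,0,.05]),proj(W,f+[0,0,.05]))
cr=lambda c,x,y,k:cv2.resize(c['frame'][y:y+k,x:x+k,::-1],(266,266),interpolation=cv2.INTER_CUBIC)
cv2.imwrite('pics/s6.png',np.hstack([cr(D,265,200,80),cr(S,330,160,80),cr(W,220,150,200)]))
E
```

```text
t 18.7 pos [0.6644 0.0237 0.0488] w 0.948 F [-0.6 -0.2 -0.4] shift [-0.01  0.01 -0.04] turn [-0.   -0.   -0.01]
pred rim [[306.57265776 236.65725542]] [[361.88923172 201.36815536]] [[318.54676796 295.5673301 ]]
```

View pics/s6.png

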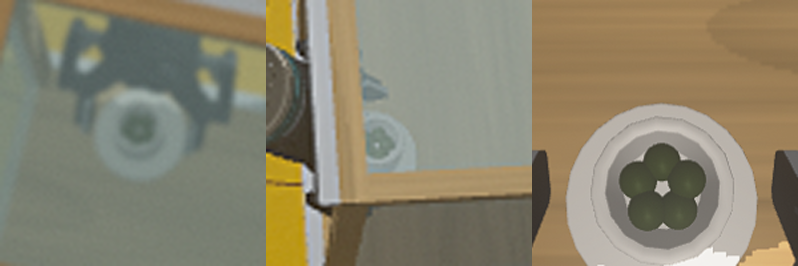

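The crop shows the cup upright and concentric on the dish, with the fingers clear on both sides. Backing out horizontally along the entry path.

Emit:
{"fn": "move_arm", "kwargs": {
  "rows": [0,0,0,-0.2,0,-0.14,0.95,0,0,0,-0.4,0,-0.28,0.95,0,0,0,-0.5,0,-0.35,0.95,0,0,0,-0.5,0,-0.35,0.95,0,0,0,-0.5,0,-0.35,0.95,0,0,0,-0.5,0,-0.35,0.95,0,0,0,-0.5,0,-0.35,1,0,0,0,-0.5,0,-0.35,1]
}}

```text
time_s: 19.85
position: [0.4889, 0.0, 0.0484]
orientation: [-2.95, -0.199, -0.931]
wrist_force: [0.0, -0.0, 0.2]
width: 1.002
grasp_force: 0.0
```

```bash
python3 - <<'E'
from h import *
# handle now: door grasp TCP ended at (.5391,.2232); prepose above it, tool down
to([.46,.10,.345],tool(7.75,0)); print(arm.observe()['q'])
E
```

```text
t 19.85 pos [0.4889 0.     0.0484] w 1.002 F [ 0.  -0.   0.2] shift [ 3.94 -2.58 -6.29] turn [-0.01 -4.38 -0.  ]
[-0.17827202 -0.29950582  2.21022359  0.29242684  0.66399805  1.07914327]
```

Emit:
{"fn": "move_arm", "kwargs": {
  "rows": [0,0,0,0.49,-0.32,-0.79,1,0,0,0,0.49,-0.32,-0.79,1,0,0,0,0.49,-0.32,-0.79,1,0,0,0,0.49,-0.32,-0.79,1,0,0,0,0.49,-0.32,-0.79,1,0,0,0,0.49,-0.32,-0.79,1,0,0,0,0.49,-0.32,-0.79,1,0,0,0,0.49,-0.32,-0.79,1]
}}

```text
time_s: 20.85
position: [0.4591, 0.0992, 0.3467]
orientation: [-2.95, -0.199, -0.931]
wrist_force: [0.3, 0.2, 0.1]
width: 1.004
grasp_force: 0.0
```

Emit:
{"fn": "move_arm", "kwargs": {
  "rows": [0,-0.88,0,0,0,0,1,0,-0.88,0,0,0,0,1,0,-0.88,0,0,0,0,1,0,-0.88,0,0,0,0,1,0,-0.86,0,0,0,0,1,0,0,0,0,0,0,1,0,0,0,0,0,0,1]
}}

```text
time_s: 21.72
position: [0.4596, 0.0989, 0.3458]
orientation: [-3.133, -0.212, -0.003]
wrist_force: [-0.1, 0.3, 0.5]
width: 1.001
grasp_force: 0.0
```

```bash
python3 - <<'E'
from h import *
to([.539,.2225,.345],tool(7.75,0));W=cap('wrist','w7');print(proj(W,np.r_[.5391,.2232,.281]))
im=W['frame'];cv2.imwrite('pics/w7.png',im[:,:,::-1])
E
```

```text
t 21.73 pos [0.4596 0.0989 0.3458] w 1.001 F [-0.1  0.3  0.5] shift [ 2.38 -2.79  0.03] turn [-0.01 -0.01 -0.  ]
[[135.34546361  76.08644747]]
```

View pics/w7.png

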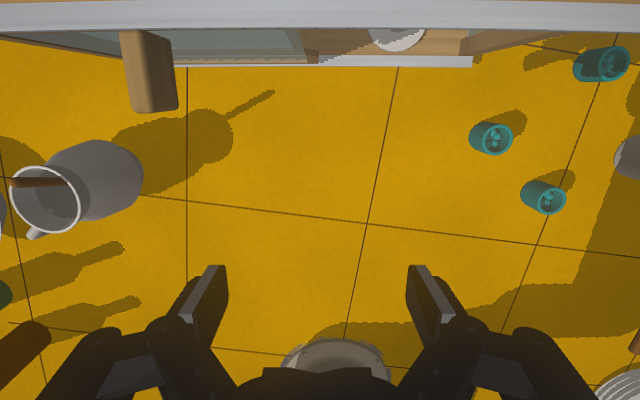

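The wrist view shows the handle at about (140,75), matching the predicted (135,76). Moving over it and gripping.

Emit:
{"fn": "move_arm", "kwargs": {
  "rows": [0,0,0,0.6,-0.7,0,1,0,0,0,0.6,-0.7,0,1,0,0,0,0.6,-0.7,0,1,0,0,0,0.58,-0.7,0,1,0,0,0,0,0,0,1,0,0,0,0,0,0,1]
}}

```text
time_s: 22.52
position: [0.5387, 0.2224, 0.3466]
orientation: [-3.133, -0.212, -0.002]
wrist_force: [0.6, -0.6, 2.0]
width: 0.998
grasp_force: 0.0
```

Emit:
{"fn": "move_arm", "kwargs": {
  "rows": [0,0,0,0,0,0.87,1,0,0,0,0,0,0.87,1,0,0,0,0,0,0.87,1,0,0,0,0,0,0,0,0,0,0,0,0,0,0,0,0,0,0,0,0,0,0,0,0,0,0,0,0,0,0,0,0,0,0,0],
  "newtons": 25
}}

```text
time_s: 23.52
position: [0.5395, 0.223, 0.2431]
orientation: [-3.133, -0.212, -0.003]
wrist_force: [-1.1, -1.0, 6.3]
width: 0.18
grasp_force: 27.4
```

Emit:
{"fn": "move_arm", "kwargs": {
  "rows": [0,0,0,0,0.4,0,0,0,0,0,0,0.7,0,0,0,0,0,0,0.8,0,0,0,0,0,0,0.8,0,0,0,0,0,0,0.8,0,0,0,0,0,0,0.7,0,0,0,0,0,0,0.5,0,0,0,0,0,0,0,0,0]
}}

```text
time_s: 24.52
position: [0.5649, 0.035, 0.2431]
orientation: [-3.134, -0.209, -0.004]
wrist_force: [-1.8, -1.9, 6.6]
width: 0.184
grasp_force: 27.5
```

Emit:
{"fn": "move_arm", "kwargs": {
  "rows": [0,0,0,0,0.07,0,0,0,0,0,0,0.06,0,0,0,0,0,0,0,0,0]
}}

```text
time_s: 24.9
position: [0.5654, 0.0313, 0.2431]
orientation: [-3.134, -0.212, -0.003]
wrist_force: [-2.7, -0.8, 7.0]
width: 0.183
grasp_force: 27.5
```

Emit:
{"fn": "move_arm", "kwargs": {
  "rows": [0,0,0,0,0.05,0,0,0,0,0,0,0.05,0,0,0,0,0,0,0,0,0]
}}

```text
time_s: 25.28
position: [0.5659, 0.0275, 0.2431]
orientation: [-3.134, -0.212, -0.003]
wrist_force: [-2.4, -0.7, 7.9]
width: 0.182
grasp_force: 27.5
```

Emit:
{"fn": "move_arm", "kwargs": {
  "rows": [0,0,0,0,0.05,0,0,0,0,0,0,0.05,0,0,0,0,0,0,0,0,0]
}}

```text
time_s: 25.65
position: [0.5665, 0.0235, 0.2431]
orientation: [-3.134, -0.212, -0.003]
wrist_force: [-2.5, 0.9, 7.7]
width: 0.184
grasp_force: 27.5
```

Emit:
{"fn": "move_arm", "kwargs": {
  "rows": [0,0,0,0,0.05,0,0,0,0,0,0,0.05,0,0,0,0,0,0,0,0,0]
}}

```text
time_s: 26.02
position: [0.5669, 0.0201, 0.2431]
orientation: [-3.133, -0.213, -0.003]
wrist_force: [-2.4, 2.7, 8.1]
width: 0.183
grasp_force: 27.5
```

Emit:
{"fn": "move_arm", "kwargs": {
  "rows": [0,0,0,0,0.05,0,0,0,0,0,0,0.05,0,0,0,0,0,0,0,0,0]
}}

```text
time_s: 26.4
position: [0.5669, 0.0201, 0.2431]
orientation: [-3.126, -0.219, -0.002]
wrist_force: [-5.7, 20.5, 9.2]
width: 0.181
grasp_force: 31.2
```

Emit:
{"fn": "move_arm", "kwargs": {
  "rows": [0,0,0,0,0.05,0,0,0,0,0,0,0.05,0,0,0,0,0,0,0,0,0]
}}

```text
time_s: 26.78
position: [0.567, 0.02, 0.2431]
orientation: [-3.119, -0.226, -0.0]
wrist_force: [-9.2, 36.4, 8.1]
width: 0.186
grasp_force: 41.1
```

The door is at its stop. I'll relieve the push, release, and lift clear.

Emit:
{"fn": "move_arm", "kwargs": {
  "rows": [0,0,0,0,-0.1,0,0,0,0,0,0,-0.07,0,0,0,0,0,0,0,0,0]
}}

```text
time_s: 27.15
position: [0.567, 0.0201, 0.2431]
orientation: [-3.131, -0.215, -0.003]
wrist_force: [-3.1, 7.7, 7.5]
width: 0.183
grasp_force: 27.5
```

Emit:
{"fn": "move_arm", "kwargs": {
  "rows": [0,0,0,0,0,0,0.5,0,0,0,0,0,0,1,0,0,0,0,0,0,1,0,0,0,0,0,0,1,0,0,0,0,0,-0.7,1,0,0,0,0,0,-0.9,1,0,0,0,0,0,-0.9,1,0,0,0,0,0,-0.5,1]
}}

```text
time_s: 28.15
position: [0.5671, 0.0181, 0.3637]
orientation: [-3.134, -0.212, -0.004]
wrist_force: [0.4, -0.6, 0.2]
width: 1.0
grasp_force: 0.0
```

Emit:
{"fn": "move_arm", "kwargs": {
  "rows": [0,0,0,-0.8,0,0,1,0,0,0,-0.8,0,0,1,0,0,0,-0.8,0,0,1,0,0,0,0,0,0,1,0,0,0,0,0,0,1]
}}

```text
time_s: 28.78
position: [0.4721, 0.0053, 0.3613]
orientation: [-3.133, -0.212, -0.0]
wrist_force: [0.6, 0.0, 0.5]
width: 1.001
grasp_force: 0.0
```

```bash
python3 - <<'E'
from h import *
to([.5,0,.3]); D=cap('side');W=cap('wrist')
for c,x,n in((W,0,'W'),(D,0,'D')):
    # handle at shut: case y -.106 top tip line
    print(n,'handle tip if shut',proj(c,np.r_[Rz@[-.171,-.106]+c0,.281]),'if 10mm open',proj(c,np.r_[Rz@[-.171,-.096]+c0,.281]))
cv2.imwrite('pics/end.png',np.hstack([cv2.resize(D['frame'][150:270,230:390,::-1],(400,300),interpolation=cv2.INTER_CUBIC),cv2.resize(W['frame'][:240,160:480,::-1],(400,300))]))
E
```

```text
t 28.77 pos [0.4721 0.0053 0.3613] w 1.001 F [0.6 0.  0.5] shift [0.67 0.23 1.53] 
W handle tip if shut [[305.14492217 108.52576358]] if 10mm open [[290.37448751 108.55077022]]
D handle tip if shut [[321.70918831 176.79394481]] if 10mm open [[325.88801326 177.65249248]]
```

View pics/end.png

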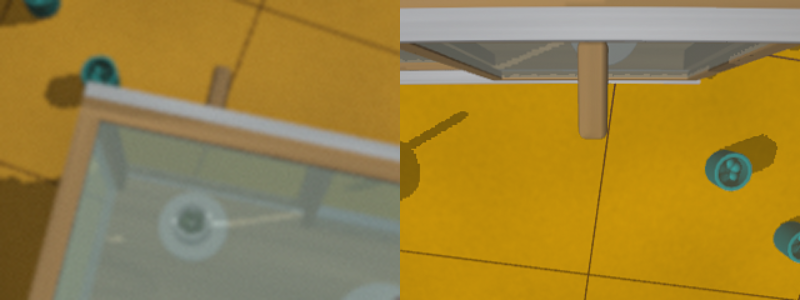

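The final view shows the handle at its shut position, about (314,110) in the wrist view and at its stop. The cup stands upright in the middle of the dish, and the robot touches nothing.

```bash
python3 -c "
from workcell import arm
print(arm.finish_job())"
```

```text
the job is handed in; nothing more can be done
None
```

I opened the door, set the small cup upright in the middle of the dish, released it, and slid the door shut to its stop. The job was handed in at about 29 s; no verdict was returned.

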